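Set out the lawn sprinkler heads on their base plates

ROBOT

A 7-joint arm with a two-finger parallel gripper is mounted at the origin on the work surface. World frame = base frame: x ahead of the robot, y to its left, z up, the work surface at z = 0. Lengths are in m, angles in degrees, forces in N, time in s.
With the tool pointing down it reaches from about 0.425 to 0.925 m from the base axis. Payload 6.8 kg.
Tool frame: the origin (TCP) lies at the very end of the fingers, on their centre line; the grasp point (between the pads) lies 19 mm behind it; z points along the fingers, y is the line along which they close (so a half turn about z gives the same grasp; the last joint's range is limited). The gripper opens to 85 mm and grips with 20 to 120 N. Pads are 22 mm wide; open, the fingers measure 114 mm over their backs; the gripper's body (76 mm by 85 mm) begins 54 mm behind the grasp point. The pads swing forward as they close: fully open they stand 13 mm farther back than shut.
Start: joints at [-77.584, 27.33, 1.283, 89.118, -0.659, 63.558, -4.761], TCP at [0.215, 0.64, 0.231] pointing down, gripper open.
Joint ranges: [-169.35, 169.35], [-19.33, 120.38], [-80.79, 83.38], [13.8, 139.57], [-78.32, 258.32], [9.67, 109.79], [-169.56, 169.56]. Speed limits (degrees/s): [136.94, 136.94, 180, 180, 180, 180, 180].

INTERFACE

Orientations are given as [roll, pitch, yaw] about the fixed x, y, z axes, in that order (R = Rz(yaw) Ry(pitch) Rx(roll)).
In Python, from rig import arm, jaws, cams, search_frame gives the robot as it stands. The module is installed in compiled form; this text tells all that it offers. Calls block until the motion is done:
- arm.move_pose(position, orientation): joint-space move of the TCP to a pose.
- arm.movel(position, vel=0.15, frame=None): straight line of the TCP; frame=None keeps the orientation; vel is the mean speed in m/s.
- arm.set_joints(angles): joint-space move.
- jaws.set_gripper(opening, squeeze=None): finger opening in m; squeeze is the grip in N (None keeps the last); returns when the fingers have stopped.
- arm.sleep(seconds).
- arm.solve_ik(position, orientation): joint angles nearest the present ones, or None.
- arm.read_state(): the state.
- cams.read_camera(name): name is "scene" or "top" or "wrist"; returns the picture (420x560x3 uint8, red, green, blue); there is no depth.
- cams.camera_model(name): a dict with "fx", "fy", "cx", "cy" (pixels), "R" (3x3) and "t" (3): a world point X has camera coordinates R X + t. Camera axes: x right, y down, z forward; pixel columns grow to the right and rows downward; lengths in m; the calibration is good to about 2 mm. A picture is of the moment at which its call begins: read the wrist's pose just before it. camera_model takes no time and is no camera call; for the wrist camera it gives the pose at the moment of the call.
A pose or a line that the arm cannot do raises arm.MotionError and nothing moves.
- arm.hand_in(): hands the job in; it is judged then, once.
Trained networks look in the newest picture that a camera, given by its name, has taken for a name from the list of things; names that differ only in an ending like _2 or _b are one class to them, and where a whole thing is asked for, a point or a joint stands for the part that bears it (a point fixed in the world has none). Each returns a list of dicts, best first, with "p" (0 to 1); they miss things now and then, are a little off and sometimes report something else, mostly with a low value. They report only what shows in the picture. A call takes as long as a camera call. They do not tell look-alikes from the thing itself.
- search_frame(camera, name): "extent" ([left, top, width, height] in pixels, round what is visible of it).
The state is a dict: "time_s": time; "joints": joint angles; "qvel": joint speeds; "joint_torque": joint torques, N m; "position": TCP position; "orientation": TCP orientation; "force": force on the tool from outside, world axes, zero at the start; "wrist_torque": the same for the moment, N m; "width": finger opening in m; "finger_force": force on a finger pad.
Only numpy, scipy, OpenCV 4.12 (cv2) and the standard library are available. Lean on these libraries where they do the work, as an engineer would, in place of code of your own. Each camera call takes 0.05 s, during which the arm holds its last target. There are 200 camera calls.

TASK

Lift the lid off the round steel tub by its knob and lay it flat on the bare bench beside it. Take every sprinkler head out of the tub and stand each one upright in the middle of a base plate of its own, turned so that its nozzle points the same way as the arrow of that plate. When all are set, put the lid back on the empty tub and push it down firmly until it sits level and fully home; leave the other garden things where they are.

Things in the scene. Friction and masses are not known exactly. Their poses are not given: they have to be found in the camera images.
- tub: round galvanised tub, fixed to the bench, 228 mm outer diameter, 104 mm high, wall 4 mm (inner diameter 220 mm), inner floor 5 mm above the bench; origin at the centre of its underside, z up
- lid: loose round steel lid, 350 g: rim disc 238 mm diameter, 8 mm thick, above a tapered plug 10 mm deep (198 mm diameter at the bottom, 212 mm at the rim); dark wooden knob in the middle, 34 mm diameter, 24 to 60 mm above the origin. Origin: centre of the plug's underside, z up; flat on the bench it is at height 0, fully home it is 94 mm above the tub's origin
- seed_tray: bystander: green plastic seed tray 110 x 170 x 50 mm; origin at the centre of its underside
- pot: bystander: terracotta flower pot, 114 mm diameter, 102 mm high; origin at the centre of its underside
- trowel: bystander: steel garden trowel lying flat, about 320 mm long along its x axis (wooden handle to -x), 65 mm wide; origin under its middle
- pruning_hook: bystander: pruning hook with a red handle, lying flat, 265 mm long along its x axis (handle to -x), hook blade reaching 70 mm to -y; origin under its middle
- head_1: sprinkler head (may be absent), 84 mm high, 350 g, upright in the covered tub at the start: round foot 64 mm diameter, 10 mm thick; round black cap on top, 40 mm diameter, 56 to 84 mm above the origin, gripped at any yaw. Brass nozzle along +x, to 52 mm from the axis, 26 to 42 mm up, 20 mm wide. Origin: centre of the foot's underside, z up
- head_1_mouth (a point): mouth of the nozzle of head_1, 52 mm along +x and 34 mm up from the head's origin
- head_2: sprinkler head (may be absent), 84 mm high, 350 g, upright in the covered tub at the start: round foot 64 mm diameter, 10 mm thick; round black cap on top, 40 mm diameter, 56 to 84 mm above the origin, gripped at any yaw. Brass nozzle along +x, to 52 mm from the axis, 26 to 42 mm up, 20 mm wide. Origin: centre of the foot's underside, z up
- head_2_mouth (a point): mouth of the nozzle of head_2, 52 mm along +x and 34 mm up from the head's origin
- head_3: sprinkler head (may be absent), 84 mm high, 350 g, upright in the covered tub at the start: round foot 64 mm diameter, 10 mm thick; round black cap on top, 40 mm diameter, 56 to 84 mm above the origin, gripped at any yaw. Brass nozzle along +x, to 52 mm from the axis, 26 to 42 mm up, 20 mm wide. Origin: centre of the foot's underside, z up
- head_3_mouth (a point): mouth of the nozzle of head_3, 52 mm along +x and 34 mm up from the head's origin
- base_1: grey steel base plate fixed to the bench: flat disc 110 mm diameter, 4 mm thick, with an arrow-shaped tongue and a dark line from the centre along its +x axis whose tip is 87 mm from the centre. Origin at the centre of its underside, z up; a head standing on it has its origin 4 mm above the plate's
- base_2: grey steel base plate fixed to the bench: flat disc 110 mm diameter, 4 mm thick, with an arrow-shaped tongue and a dark line from the centre along its +x axis whose tip is 87 mm from the centre. Origin at the centre of its underside, z up; a head standing on it has its origin 4 mm above the plate's
- base_3: grey steel base plate fixed to the bench: flat disc 110 mm diameter, 4 mm thick, with an arrow-shaped tongue and a dark line from the centre along its +x axis whose tip is 87 mm from the centre. Origin at the centre of its underside, z up; a head standing on it has its origin 4 mm above the plate's
There are look-alikes about, which are no part of the job. What is shaped like the base_1 but blue or pink is not meant.

How it is judged (in metres and radians):
On the way, in this order (a step that is already met when the one before it is completed fails the run):
1. the lid lies flat on the bench beside the tub, released (horizontal distance between lid and tub above 0.2 m and height (world z) of lid below 0.012 m and angle between lid's own z axis and vertical below 0.08 rad and linear speed of lid below 0.02 m/s and contact force between the fingers and lid below 0.1 N), for 0.2 s.
2. every head stands on a base plate with its nozzle along the arrow, released (((horizontal distance between head_1 and base_1 below 0.015 m and z of head_1 in the frame of base_1 between 0.001 and 0.008 m and angle between the x axis of head_1 and the x axis of base_1, either way round below 0.15 rad and x of head_1_mouth in the frame of base_1 above 0.025 m) or (horizontal distance between head_1 and base_2 below 0.015 m and z of head_1 in the frame of base_2 between 0.001 and 0.008 m and angle between the x axis of head_1 and the x axis of base_2, either way round below 0.15 rad and x of head_1_mouth in the frame of base_2 above 0.025 m) or (horizontal distance between head_1 and base_3 below 0.015 m and z of head_1 in the frame of base_3 between 0.001 and 0.008 m and angle between the x axis of head_1 and the x axis of base_3, either way round below 0.15 rad and x of head_1_mouth in the frame of base_3 above 0.025 m)) and angle between each of head_1, head_2, head_3's own z axis and vertical below 0.08 rad and linear speed of each of head_1, head_2, head_3 below 0.02 m/s and contact force between the fingers and head_1 below 0.1 N and ((horizontal distance between head_2 and base_1 below 0.015 m and z of head_2 in the frame of base_1 between 0.001 and 0.008 m and angle between the x axis of head_2 and the x axis of base_1, either way round below 0.15 rad and x of head_2_mouth in the frame of base_1 above 0.025 m) or (horizontal distance between head_2 and base_2 below 0.015 m and z of head_2 in the frame of base_2 between 0.001 and 0.008 m and angle between the x axis of head_2 and the x axis of base_2, either way round below 0.15 rad and x of head_2_mouth in the frame of base_2 above 0.025 m) or (horizontal distance between head_2 and base_3 below 0.015 m and z of head_2 in the frame of base_3 between 0.001 and 0.008 m and angle between the x axis of head_2 and the x axis of base_3, either way round below 0.15 rad and x of head_2_mouth in the frame of base_3 above 0.025 m)) and contact force between the fingers and head_2 below 0.1 N and ((horizontal distance between head_3 and base_1 below 0.015 m and z of head_3 in the frame of base_1 between 0.001 and 0.008 m and angle between the x axis of head_3 and the x axis of base_1, either way round below 0.15 rad and x of head_3_mouth in the frame of base_1 above 0.025 m) or (horizontal distance between head_3 and base_2 below 0.015 m and z of head_3 in the frame of base_2 between 0.001 and 0.008 m and angle between the x axis of head_3 and the x axis of base_2, either way round below 0.15 rad and x of head_3_mouth in the frame of base_2 above 0.025 m) or (horizontal distance between head_3 and base_3 below 0.015 m and z of head_3 in the frame of base_3 between 0.001 and 0.008 m and angle between the x axis of head_3 and the x axis of base_3, either way round below 0.15 rad and x of head_3_mouth in the frame of base_3 above 0.025 m)) and contact force between the fingers and head_3 below 0.1 N), for 0.2 s.
3. the lid is home and level on the tub and is being pressed down (at least 7 N on the rim) (horizontal distance between lid and tub below 0.01 m and z of lid in the frame of tub between 0.09 and 0.097 m and angle between lid's own z axis and vertical below 0.03 rad and contact force between lid and tub above 7 N), for 0.05 s.
At the end, for the whole second after the job is handed in: each head stands upright (0.08 rad), released, on its own plate, within 15 mm of centre, nozzle within 0.15 rad of the arrow; the lid is home on the tub, within 10 mm of centre, origin 90 to 97 mm above the tub's, tilt under 0.03 rad; all at rest (all of step 2 and horizontal distance between lid and tub below 0.01 m and z of lid in the frame of tub between 0.09 and 0.097 m and angle between lid's own z axis and vertical below 0.03 rad and linear speed of lid below 0.02 m/s); the robot touches nothing.
It fails at once if the seed tray is disturbed (moved more than 30 mm) (distance of seed_tray from where it was at the start of the episode above 0.03 m).
It fails at once if the pot is disturbed (moved more than 30 mm) (distance of pot from where it was at the start of the episode above 0.03 m).
It fails at once if the trowel is disturbed (moved more than 30 mm) (distance of trowel from where it was at the start of the episode above 0.03 m).
It fails at once if the pruning hook is disturbed (moved more than 30 mm) (distance of pruning_hook from where it was at the start of the episode above 0.03 m).
Of head_1, head_2, head_3 only 2 to 3 are there at a start; the rules pass over those that are not, and their reading is None.
At some moment in a run one of lid, head_1, head_2, head_3 may be knocked a few centimetres aside while the robot is not near it.
It also fails if it takes over 210 s, if anything falls off the work surface, if the arm or the gripper's body presses on something with over 40 N, if the wrist force passes 120 N, or if a joint passes its speed limit or range.

## Working session

There is one attempt and no reset: what is moved stays moved. The work goes in short steps, each a Python script; the robot and the scene stay as the last script left them, time stands still between calls to the robot, and variables do not carry over. Pictures are saved under pics/ and viewed, at most 14 in all, crops included, and the job is handed in when it is done.

```bash
ls; mkdir -p pics; cat > h.py <<'E'
import numpy as np, cv2
from rig import arm, jaws, cams, search_frame
def snap(cam, fn=None):
    m=cams.camera_model(cam); im=cams.read_camera(cam)
    if fn: cv2.imwrite('pics/'+fn, im[:,:,::-1])
    return im, m
def ray(m,u,v,z):
    R=np.array(m['R']);t=np.array(m['t']);c=-R.T@t
    d=R.T@np.array([(u-m['cx'])/m['fx'],(v-m['cy'])/m['fy'],1.])
    return c+d*(z-c[2])/d[2]
def proj(m,X):
    p=np.array(m['R'])@np.array(X)+np.array(m['t'])
    return np.array([m['fx']*p[0]/p[2]+m['cx'],m['fy']*p[1]/p[2]+m['cy']])
E
python3 - <<'E'
from h import *
print(arm.read_state())
for c in ('top','scene'):
    im,m=snap(c,c+'0.png')
    R=np.array(m['R']);print(c,m['fx'],-R.T@np.array(m['t']),R.round(3).tolist())
    for n in ('tub','lid','base_1','seed_tray','pot','trowel','pruning_hook'):
        print(n,[(np.round(d['extent']).tolist(),round(d['p'],2)) for d in search_frame(c,n)])
E
```

```text
pics
{'time_s': 0.0, 'joints': array([-77.58447574,  27.37519503,   1.28139848,  89.17851309,
        -0.6607592 ,  63.55747682,  -4.76271859]), 'qvel': array([ 0.04325833, -0.06116334, -0.10035318, -0.1212432 , -0.05510225,
       -0.02175844, -0.05373665]), 'joint_torque': array([ 7.06055494e-05, -5.96455586e+01,  1.60799190e+00, -2.81196374e+01,
        1.24864373e-02,  9.17502330e-03,  1.48309891e-05]), 'position': array([0.21523121, 0.63914138, 0.23033173]), 'orientation': array([-1.79896378e+02,  6.69994863e-03,  1.61388506e+02]), 'force': array([ 0.39130506, -1.13889742,  0.52162923]), 'wrist_torque': array([0.02934855, 0.00393938, 0.02280284]), 'finger_force': 0.0, 'width': 0.08561520116426886}
top 531.2240817997431 [ 0.33277806 -0.11182188  1.59700791] [[-0.006, -1.0, -0.022], [-0.995, 0.008, -0.098], [0.098, 0.021, -0.995]]
tub [([113.0, 149.0, 64.0, 88.0], 0.96)]
lid [([89.0, 146.0, 83.0, 88.0], 0.91)]
base_1 [([293.0, 198.0, 35.0, 41.0], 0.8), ([329.0, 277.0, 36.0, 51.0], 0.8), ([88.0, 149.0, 81.0, 86.0], 0.69), ([231.0, 86.0, 37.0, 44.0], 0.61), ([376.0, 194.0, 44.0, 36.
[... 152 characters left out ...]
4.0, 108.0, 25.0], 0.71)]
pruning_hook [([376.0, 127.0, 91.0, 43.0], 0.91)]
scene 509.85330979109943 [ 1.23585075 -0.83693157  1.21969392] [[0.708, 0.706, -0.007], [0.518, -0.527, -0.674], [-0.48, 0.474, -0.739]]
tub [([342.0, 158.0, 70.0, 40.0], 0.81)]
lid [([342.0, 130.0, 76.0, 45.0], 0.91)]
base_1 [([169.0, 279.0, 47.0, 33.0], 0.84), ([110.0, 315.0, 48.0, 33.0], 0.74), ([158.0, 200.0, 37.0, 29.0], 0.73), ([233.0, 227.0, 42.0, 29.0], 0.62), ([270.0, 255.0, 34.0, 34.0], 0.59)]
seed_tray [([314.0, 111.0, 51.0, 41.0], 0.88)]
pot [([354.0, 232.0, 41.0, 45.0], 0.64)]
trowel [([104.0, 244.0, 94.0, 64.0], 0.77)]
pruning_hook [([163.0, 327.0, 107.0, 53.0], 0.9), ([268.0, 256.0, 37.0, 35.0], 0.56)]
```

View pics/top0.png

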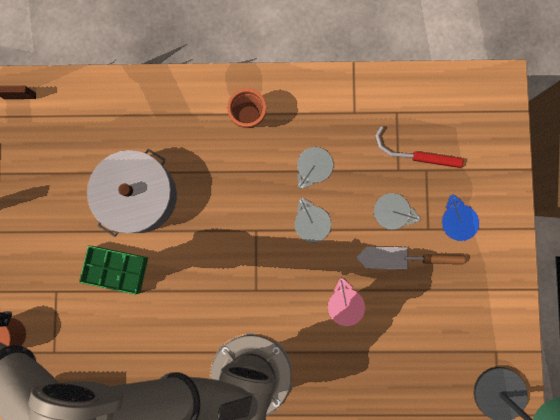

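View pics/scene0.png

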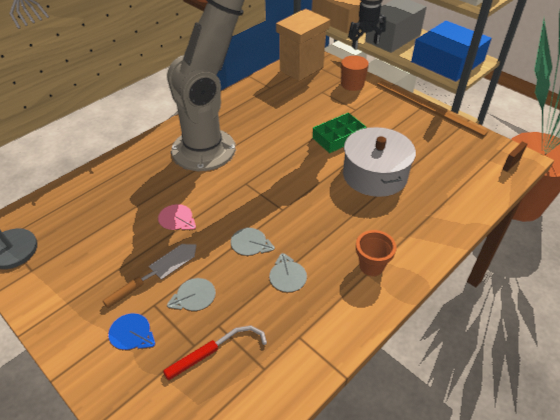

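The top view shows three grey plates at about (315,163), (312,222) and (391,211), which fit the description. The look-alikes are blue at (460,220) and pink at (346,305). The tub with its lid is at (130,192), with the knob at (125,189). The pot is at (247,108). The bench around (235,195) is bare, so the lid can go there.

```bash
cat >> h.py <<'E'
def plates(im,m,z=0.004,seeds=None):
    """fit disc+tongue of grey plates: mask -> centre (disc) and arrow direction, on the rectified plane"""
    hsv=cv2.cvtColor(im,cv2.COLOR_RGB2HSV)
    mask=((hsv[:,:,1]<60)&(hsv[:,:,2]>60)).astype(np.uint8)*255
    out=[]
    for s in seeds:
        # rectified patch 240mm, 1 px = 0.5 mm ; patch col=+x, row=+y
        N=560; w=0.14
        src=np.float32([proj(m,[s[0]+a,s[1]+b,z]) for a,b in((-w,-w),(w,-w),(w,w),(-w,w))])
        H=cv2.getPerspectiveTransform(src,np.float32([[0,0],[N,0],[N,N],[0,N]]))
        p=cv2.warpPerspective(mask,H,(N,N)); p=(p>127).astype(np.uint8)
        n,l,st,ce=cv2.connectedComponentsWithStats(cv2.morphologyEx(p,cv2.MORPH_CLOSE,np.ones((9,9))))
        k=min(range(1,n),key=lambda k:np.hypot(*(ce[k]-N/2)) if st[k,4]>5000 else 1e9)
        q=(l==k).astype(np.uint8)
        disc=cv2.getStructuringElement(cv2.MORPH_ELLIPSE,(161,161))
        o=cv2.morphologyEx(q,cv2.MORPH_OPEN,disc)
        M=cv2.moments(o,True); c=np.array([M['m10'],M['m01']])/max(M['m00'],1)
        ys,xs=np.nonzero(q); d=np.hypot(xs-c[0],ys-c[1]); sel=d>116
        v=np.array([xs[sel].mean(),ys[sel].mean()])-c if sel.sum() else np.zeros(2)
        out.append((s[0]-w+c[0]*.0005, s[1]-w+c[1]*.0005, np.degrees(np.arctan2(v[1],v[0])), 2*np.sqrt(o.sum()/np.pi)*.0005, d.max()*.0005))
    return out
E
python3 - <<'E'
from h import *
for c,pl in (('top',[(315,163),(312,222),(391,211)]),('scene',[(288,275),(247,241),(197,293)])):
    im=cv2.imread(f'pics/{c}0.png')[:,:,::-1]; m=cams.camera_model(c)
    for r in plates(im,m,.004,[ray(m,u,v,.004) for u,v in pl]): print(c,np.round(r,4))
    if c=='top':
        for n,p,z in(('lidc',(130,191),.112),('knob',(125,189),.154),('pot',(247,108),.1),('spot',(237,200),0),('tray',(113,270),.05)): print(n,ray(m,*p,z).round(3))
    else: print('lidc',ray(m,379.5,152,.112).round(3),'knob',ray(m,381,139,.154).round(3))
print([cams.camera_model('wrist')[k] for k in('fx','R','t')])
m=cams.camera_model('wrist');R=np.array(m['R']);print(-R.T@m['t'])
E
```

```text
top [ 6.2490e-01 -1.9110e-01  1.4623e+02  1.0790e-01  8.6600e-02]
top [ 0.445  -0.1815 24.288   0.1085  0.084 ]
top [ 4.810000e-01 -4.207000e-01 -1.073711e+02  1.091000e-01  8.560000e-02]
lidc [0.533 0.339 0.112]
knob [0.533 0.34  0.154]
pot [0.774 0.007 0.1  ]
spot [0.518 0.045 0.   ]
tray [0.31  0.402 0.05 ]
scene [ 6.278000e-01 -1.966000e-01  1.452407e+02  1.098000e-01  8.360000e-02]
scene [ 0.4497 -0.1878 23.5371  0.1098  0.085 ]
scene [ 4.859000e-01 -4.266000e-01 -1.079566e+02  1.088000e-01  8.560000e-02]
lidc [0.549 0.324 0.112] knob [0.538 0.336 0.154]
[354.9227936505712, array([[ 3.18167690e-01,  9.48034114e-01,  7.99561474e-04],
       [ 9.09048195e-01, -3.05322865e-01,  2.83565385e-01],
       [ 2.69073783e-01, -8.94945035e-02, -9.58952571e-01]]), array([-0.67638073, -0.03795534,  0.37877638])]
[0.14778693 0.66354178 0.37453221]
```

```bash
cat >> h.py <<'E'
def go(p,yaw=0,free=True):
    """tool-down joint move; of the two half-turn-equal yaws takes the one with the smaller |joint 7|"""
    best=None
    for y in ((yaw,yaw+180) if free else (yaw,)):
        y=(y+180)%360-180
        q=arm.solve_ik(list(p),[180,0,y])
        if q is not None and (best is None or abs(q[6])<abs(best[0][6])): best=(q,y)
    arm.move_pose(list(p),[180,0,best[1]]); return best[1]
def st(): 
    s=arm.read_state(); print('t %.1f'%s['time_s'],s['position'].round(4),s['orientation'].round(1),'F',s['force'].round(1),'w %.4f ff %.1f'%(s['width'],s['finger_force'])); return s
E
python3 - <<'E'
from h import *
print(go([.535,.338,.36],150)); st()
im,m=snap('wrist','w1.png')
for n in('lid','tub'): print(n,[(np.round(d['extent']).tolist(),round(d['p'],2)) for d in search_frame('wrist',n)])
print('expected knob px',proj(m,[.535,.338,.154]))
E
```

```text
150
t 2.5 [0.5337 0.3398 0.3593] [-1.800e+02 -1.000e-01  1.502e+02] F [-0.3 -0.2 -0.6] w 0.0854 ff 0.0
lid [([172.0, 64.0, 210.0, 210.0], 0.66)]
tub [([244.0, 50.0, 61.0, 228.0], 0.73)]
expected knob px [272.68124911 185.91457376]
```

View pics/w1.png

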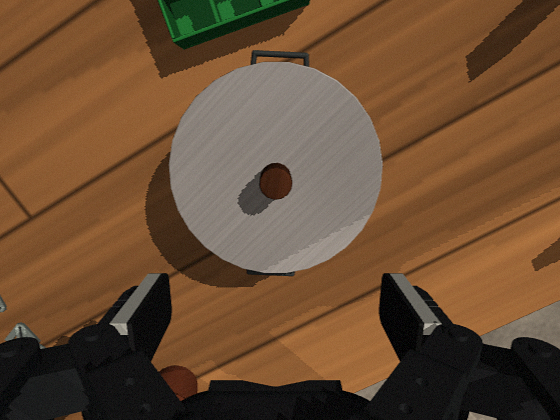

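The lid fills x 170–382, y 62–273, with its knob at (276,181), clear of the tray at the top of the picture.

```bash
python3 - <<'E'
from h import *
m=cams.camera_model('wrist')
k=ray(m,275.5,180.5,.154); l=ray(m,276,167.5,.112)
print('knob',k,'lid',l)
im=cv2.imread('pics/w1.png')[:,:,::-1]
hsv=cv2.cvtColor(im,cv2.COLOR_RGB2HSV)
mask=((hsv[:,:,1]<50)&(hsv[:,:,2]>90)).astype(np.uint8)*255; mask[275:]=0
cs,_=cv2.findContours(mask,cv2.RETR_EXTERNAL,cv2.CHAIN_APPROX_NONE);c=max(cs,key=cv2.contourArea)
P=np.float32([ray(m,*q[0],.112)[:2] for q in cv2.convexHull(c)]);print('ell',cv2.fitEllipse(P), cv2.minEnclosingCircle(P))
E
```

```text
knob [0.53214574 0.34258876 0.154     ] lid [0.52696012 0.3462751  0.112     ]
ell ((0.5346752405166626, 0.34076789021492004), (0.23529988527297974, 0.23608417809009552), 44.1624641418457) ((0.5346372127532959, 0.34076133370399475), 0.11834263801574707)
```

```bash
python3 - <<'E'
from h import *
x,y=.5342,.3412
arm.movel([x,y,.2]); arm.movel([x,y,.121],vel=.08); st()
jaws.set_gripper(0.0,60); st()
arm.movel([x,y,.30],vel=.12); st()
arm.movel([.52,.04,.26],vel=.2); st()
im,m=snap('wrist','w2.png')
arm.movel([.52,.04,.05],vel=.12); st()
z=.05
f0=arm.read_state()['force'][2]
while z>.016:
    z-=.003; arm.movel([.52,.04,z],vel=.03); s=arm.read_state()
    if abs(s['force'][2]-f0)>6: break
st(); jaws.set_gripper(.085); arm.movel([.52,.04,.2],vel=.15); st()
snap('top','top1.png')
E
```

```text
t 5.0 [0.5346 0.3415 0.1216] [179.9   0.  150. ] F [ 0.4  0.4 -0.1] w 0.0857 ff 0.0
t 5.5 [0.5343 0.3411 0.1215] [180.   0. 150.] F [-2.4 -1.4  4.4] w 0.0328 ff 59.9
t 7.2 [0.5338 0.341  0.2991] [-179.9   -0.   150. ] F [-0.1  0.1 -2.2] w 0.0322 ff 59.7
t 8.8 [0.5201 0.0412 0.2601] [180.   -0.  150.1] F [-0.  -0.3 -1.8] w 0.0323 ff 59.7
t 10.8 [0.5205 0.0401 0.0506] [180.   0. 150.] F [-0.5 -0.3 -2.9] w 0.0327 ff 59.7
t 12.8 [0.5204 0.0401 0.0274] [179.9   0.  150. ] F [-5.6 -0.  14.9] w 0.0328 ff 61.5
t 14.6 [0.5194 0.0399 0.1992] [-1.799e+02 -1.000e-01  1.500e+02] F [ 0.3 -0.5  0.1] w 0.0851 ff 0.0
```

View pics/top1.png

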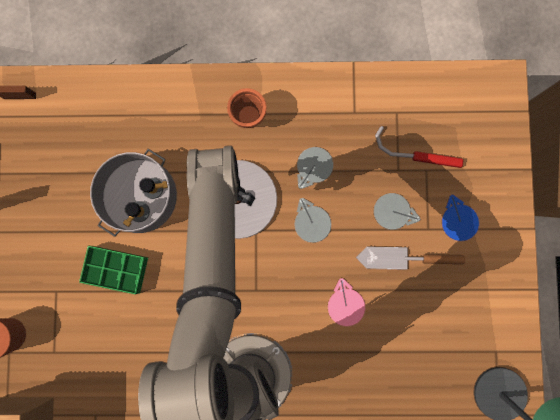

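The lid lies flat on the bench around (240,200). The tub holds two heads, with caps at about (148,186) and (134,210). Next I look into the tub with the wrist camera.

```bash
python3 - <<'E'
from h import *
go([.535,.341,.34],150,free=False); st()
im,m=snap('wrist','w3.png')
for n in('head_1','head_1_mouth'): print(n,[(np.round(d['extent']).tolist(),round(d['p'],2)) for d in search_frame('wrist',n)])
cv2.imwrite('pics/w3c.png',cv2.resize(im[20:300,140:420,::-1],(600,600),interpolation=cv2.INTER_CUBIC))
print([(k,np.array(v).tolist()) for k,v in m.items()])
E
```

```text
t 15.9 [0.5356 0.3387 0.3392] [-179.9    0.   149.8] F [ 0.3 -0.9  0.5] w 0.0855 ff 0.0
head_1 [([220.0, 170.0, 58.0, 58.0], 0.88), ([233.0, 85.0, 46.0, 69.0], 0.87), ([168.0, 44.0, 211.0, 237.0], 0.75)]
head_1_mouth []
[('fx', 354.9227936505712), ('fy', 354.9227936505712), ('cx', 274.9250399416132), ('cy', 213.51841338271745), ('R', [[0.5014603388314992, 0.8651799568568244, -0.001082050010342152], [0.8297685143615863, -0.4805808805199546, 0.28377143945935507], [0.24499334920190657, -0.14319797321153685, -0.9588913386379835]]), ('t', [-0.5625028150320773, -0.34951574818771564, 0.400296205553163])]
```

View pics/w3c.png

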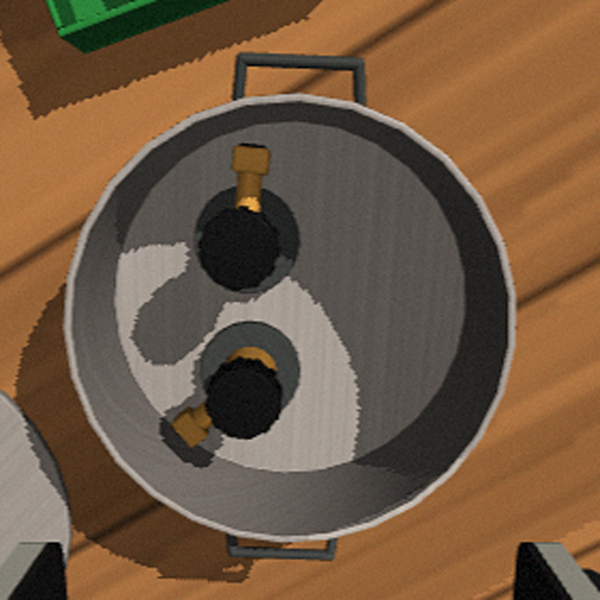

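Two heads are visible in the crop. Head A's cap is at (239,248) with its nozzle mouth at (251,148). Head B's cap is at (243,398) with its mouth near (180,430).

```bash
cat >> h.py <<'E'
def capfit(im,m,u,v,z):
    """fit the round black cap near pixel (u,v): top face centre at height z, from the dark blob's ellipse"""
    g=im.max(axis=2); mask=(g<45).astype(np.uint8)
    mask=cv2.morphologyEx(mask,cv2.MORPH_OPEN,np.ones((3,3)))
    n,l,s,c=cv2.connectedComponentsWithStats(mask); k=l[int(v),int(u)]
    return c[k],s[k]
E
python3 - <<'E'
from h import *
m=cams.camera_model('wrist'); im=cv2.imread('pics/w3.png')[:,:,::-1]
f=lambda x,y:(140+x*280/600,20+y*280/600)
from scipy.optimize import least_squares
for n,cap,mouth,yaw0 in(('A',(239,249),(251,147),60),('B',(243,398),(179,433),-60)):
    u,v=f(*cap); c,s=capfit(im,m,u,v,.089); print(n,'clicked',(u,v),'blob',c,s)
    for z in (.089,.082,.075): print(z,ray(m,u,v,z).round(4))
    c0=ray(m,u,v,.080); mo=ray(m,*f(*mouth),.045 if n=='A' else .039); d=mo-c0; print('yaw',np.degrees(np.arctan2(d[1],d[0])),np.hypot(d[0],d[1]))
    # foot top disc
for n,b in(('A',(197,186,299,292)),('B',(199,320,300,410))):
    print(n,'footc',ray(m,*f((b[0]+b[2])/2,(b[1]+b[1]+ (b[2]-b[0]))/2),.015).round(4))
P=[ray(m,*f(*q),.104)[:2] for q in((67,300),(516,300),(290,95),(290,540))];print('tub',np.round(P,4), cv2.minEnclosingCircle(np.float32(P)))
E
```

```text
A clicked (251.53333333333333, 136.2) blob [253.91134532 131.47117173] [ 232  108   48   48 1613]
0.089 [0.4861 0.3396 0.089 ]
0.082 [0.4863 0.3389 0.082 ]
0.075 [0.4865 0.3383 0.075 ]
yaw 144.08944042582544 0.05202834411068312
B clicked (253.4, 205.73333333333332) blob [253.16728972 205.31588785] [ 235  187   37   38 1070]
0.089 [0.5541 0.3009 0.089 ]
0.082 [0.5556 0.2996 0.082 ]
0.075 [0.557  0.2982 0.075 ]
yaw -81.76175129012647 0.05379589595234513
A footc [0.485 0.341 0.015]
B footc [0.5559 0.2996 0.015 ]
tub [[0.464  0.2542]
 [0.5759 0.4472]
 [0.4378 0.3974]
 [0.6327 0.2845]] ((0.5353172421455383, 0.3417811989784241), 0.11309827119112015)
```

Two heads, two plates. I take P1 (.626,-.193) and P3 (.483,-.424), and refine both with the wrist camera first.

```bash
python3 - <<'E'
from h import *
for i,(x,y) in enumerate(((.627,-.193),(.483,-.424))):
    go([x,y,.30],180 if i==0 else 150); st(); arm.sleep(.3)
    im,m=snap('wrist',f'p{i}.png')
    print(proj(m,[x,y,.004]).round(), np.round(plates(im,m,.004,[(x,y)]),4))
for p,yaw in (([.4858,.3398,.055],0),([.4858,.3398,.055],180),([.555,.3,.055],115),([.555,.3,.055],-65),([.626,-.193,.06],0),([.626,-.193,.06],180),([.483,-.424,.06],90),([.483,-.424,.06],-90)):
    q=arm.solve_ik(p,[180,0,yaw]); print(p,yaw,None if q is None else np.round(q,0))
E
```

```text
t 18.1 [ 0.6275 -0.1916  0.2998] [-1.8e+02  0.0e+00  1.0e-01] F [-1.  1. -0.] w 0.0851 ff 0.0
[276. 170.] [[ 6.257000e-01 -1.940000e-01  1.460212e+02  1.087000e-01  8.610000e-02]]
t 19.5 [ 0.4849 -0.4223  0.2996] [-179.9    0.   -29.8] F [ 1.   0.6 -0.3] w 0.0850 ff 0.0
[277. 169.] [[ 4.823000e-01 -4.236000e-01 -1.078105e+02  1.090000e-01  8.670000e-02]]
[0.4858, 0.3398, 0.055] 0 [ -70.   39.   40.  110.  -35.   44. -100.]
[0.4858, 0.3398, 0.055] 180 [-16.  36. -34. 106.  27.  46.  26.]
[0.555, 0.3, 0.055] 115 [-62.  42.  40. 105. -36.  47.  21.]
[0.555, 0.3, 0.055] -65 [ -70.   49.   55.  105.  -50.   54. -147.]
[0.626, -0.193, 0.06] 0 [-15.  43.  40. 101. -35.  49. -49.]
[0.626, -0.193, 0.06] 180 [ 54.  57. -69.  96.  57.  69.  61.]
[0.483, -0.424, 0.06] 90 [ 22.  37.  19. 102. -17.  44.  50.]
[0.483, -0.424, 0.06] -90 [  -1.   50.   57.  104.  -51.   56. -102.]
```

```bash
python3 -c "
import cv2,numpy as np
a=[cv2.imread(f'pics/p{i}.png') for i in(0,1)]
cv2.imwrite('pics/pp.png',cv2.resize(np.hstack(a),(800,300)))"
```

```text
(no output)
```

View pics/pp.png

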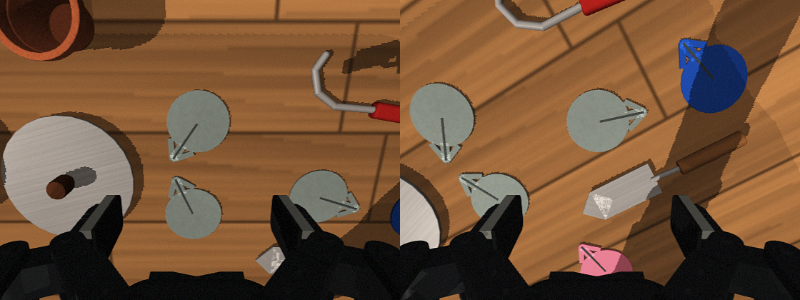

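The left panel shows plate P1, grey, at (199,120), and the right panel shows P3, grey, at (599,120). Neither is the blue or pink look-alike. The wrist fit agrees with the top view. Now I re-look at the heads, then pick A and place it on P1.

```bash
cat >> h.py <<'E'
def look_tub(fn):
    go([.535,.341,.34],150,free=False); arm.sleep(.3)
    im,m=snap('wrist',fn)
    print([(np.round(d['extent']).tolist(),round(d['p'],2)) for d in search_frame('wrist','head_1')]); return im,m
def pick_place(h,gyaw,plate,fn):
    """h=(x,y,yaw) head, plate=(x,y,yaw); tool yaw turns by the difference"""
    dy=plate[2]-h[2]
    y=go([h[0],h[1],.20],gyaw)
    arm.movel([h[0],h[1],.055],vel=.1); jaws.set_gripper(0.,50); st()
    arm.movel([h[0],h[1],.24],vel=.12); st()
    arm.move_pose([.55,.02,.26],[180,0,y])
    y2=go([plate[0],plate[1],.22],y+dy,free=False)
    arm.movel([plate[0],plate[1],.072],vel=.1); z=.072; arm.sleep(.2); f0=arm.read_state()['force'][2]
    while z>.05:
        z-=.002; arm.movel([plate[0],plate[1],z],vel=.02)
        if arm.read_state()['force'][2]-f0>4: break
    st(); jaws.set_gripper(.075); arm.movel([plate[0],plate[1],.25],vel=.12); st()
    snap('wrist',fn); snap('top','t_'+fn)
E
python3 - <<'E'
from h import *
im,m=look_tub('w4.png')
c,s=capfit(im,m,253.4,205.7,.089); print(c,s,ray(m,*c,.08).round(4))
old=cv2.imread('pics/w3.png')[:,:,::-1]; print('diff',(np.abs(im.astype(int)-old)[20:300,140:420].max(2)>60).mean())
pick_place((.4858,.3398,145.5),180,(.6257,-.194,146),'a1.png')
E
```

```text
[([218.0, 170.0, 61.0, 57.0], 0.76), ([231.0, 91.0, 47.0, 67.0], 0.56)]
[251.4752381  206.32380952] [ 234  188   36   38 1050] [0.5554 0.2988 0.08  ]
diff 0.036926020408163264
t 25.7 [0.486  0.3393 0.0553] [-180.    0.  180.] F [ 0.2 -2.4  3.9] w 0.0393 ff 50.0
t 27.4 [0.4854 0.3396 0.2393] [-1.799e+02 -1.000e-01  1.800e+02] F [-0.5  0.8 -3.8] w 0.0389 ff 50.6
t 33.8 [ 0.6265 -0.1951  0.0537] [-1.800e+02  1.000e-01 -1.795e+02] F [-1.7  1.   8.3] w 0.0390 ff 50.8
t 36.1 [ 0.6254 -0.1938  0.2493] [ 1.800e+02 -1.000e-01 -1.795e+02] F [ 0.7  0.8 -1.4] w 0.0750 ff 0.0
```

View pics/a1.png

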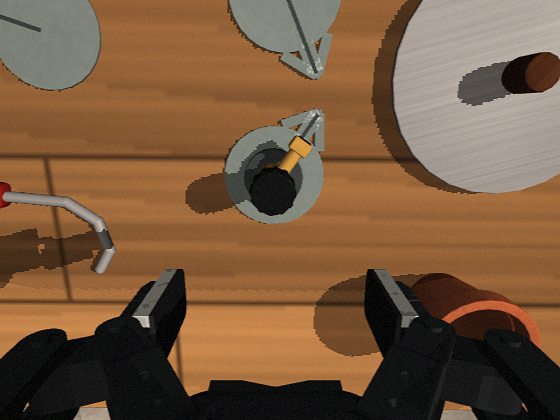

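Head A stands on P1: foot at about (274,172), nozzle mouth at (302,143), lined up with the arrow tip at (320,113). I check that numerically, then look at head B again.

```bash
python3 - <<'E'
from h import *
m=cams.camera_model('wrist')
p=np.array([.6257,-.194]); a=np.radians(146)
cap=ray(m,273,191,.082)[:2]; mo=ray(m,301,147,.038+.004)[:2]
print('plate centre px',proj(m,[*p,.004]).round(),'cap off',(cap-p).round(4),'mouth yaw',np.degrees(np.arctan2(*(mo-cap)[::-1])),np.hypot(*(mo-cap)))
print('tip',proj(m,[p[0]+.087*np.cos(a),p[1]+.087*np.sin(a),.004]),'model mouth px',proj(m,[p[0]+.052*np.cos(a),p[1]+.052*np.sin(a),.038]))
im,m=look_tub('w5.png')
cv2.imwrite('pics/w5c.png',cv2.resize(im[20:300,140:420,::-1],(600,600),interpolation=cv2.INTER_CUBIC))
c,s=capfit(im,m,252,206,.089); print(c,s,ray(m,*c,.08).round(4))
E
```

```text
plate centre px [274. 176.] cap off [-0.0009 -0.0005] mouth yaw 142.58696531739932 0.044226697540290065
tip [320.69337956 108.67903385] model mouth px [303.70675142 139.28977155]
[([217.0, 174.0, 60.0, 54.0], 0.62)]
[251.60038059 206.09705043] [ 234  188   36   37 1051] [0.5553 0.2989 0.08  ]
```

View pics/w5c.png

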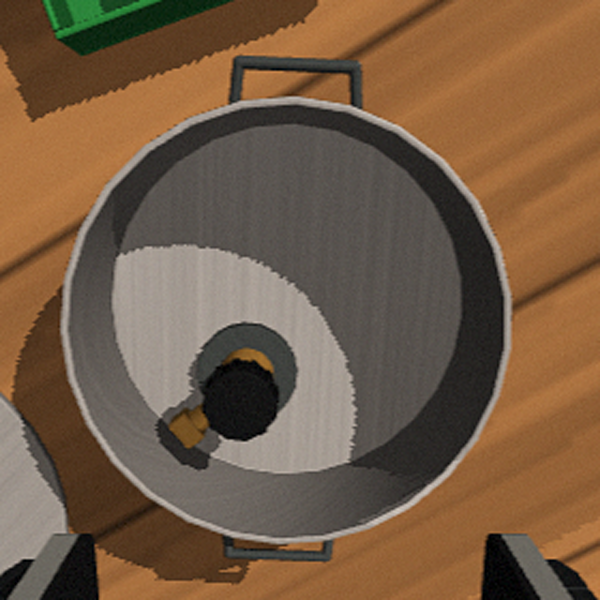

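Only head B is left in the tub, with its cap at (240,399) and its mouth box around (172–207, 407–446). I check the yaw against the model's projection.

```bash
python3 - <<'E'
from h import *
m=cams.camera_model('wrist'); c=np.array([.5554,.2992])
toc=lambda q:((q-[140,20])*600/280).round().tolist()
print('cap',toc(proj(m,[*c,.08])),'foot',toc(proj(m,[*c,.015])))
for y in(-70,-78,-86,-94):
    a=np.radians(y); d=np.array([np.cos(a),np.sin(a)]); n=np.array([-d[1],d[0]])
    print(y,[toc(proj(m,[*(c+.052*d+s*.01*n),z])) for s,z in((-1,.047),(1,.047),(1,.031),(-1,.031))])
E
```

```text
cap [239.0, 399.0] foot [246.0, 372.0]
-70 [[176.0, 438.0], [202.0, 458.0], [205.0, 450.0], [179.0, 430.0]]
-78 [[168.0, 428.0], [191.0, 452.0], [194.0, 443.0], [172.0, 421.0]]
-86 [[162.0, 418.0], [182.0, 444.0], [185.0, 436.0], [166.0, 411.0]]
-94 [[157.0, 407.0], [173.0, 435.0], [177.0, 428.0], [162.0, 400.0]]
```

```bash
python3 -c "
import cv2
im=cv2.imread('pics/w5.png')[190:240,205:275]
cv2.imwrite('pics/w5d.png',cv2.resize(im,(770,550),interpolation=cv2.INTER_CUBIC))"
```

```text
(no output)
```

View pics/w5d.png

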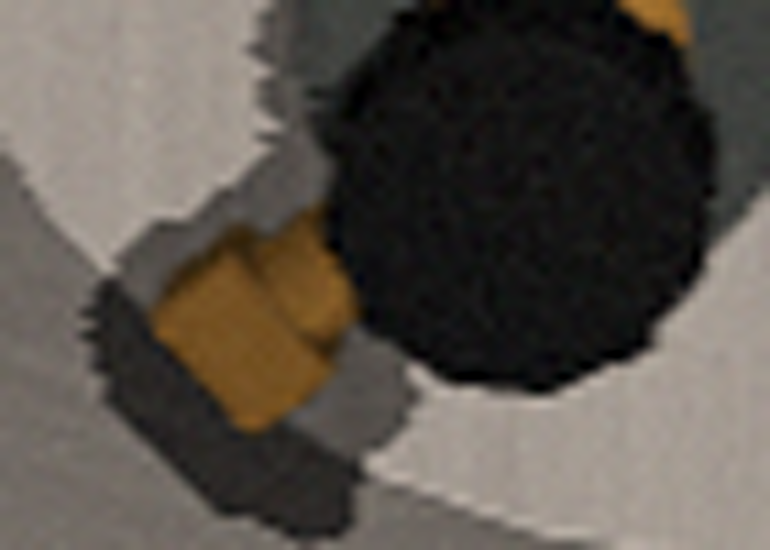

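The front face edge runs (155,325)–(245,430) in this crop. That matches the model at a yaw of about -81°. Picking B and placing it on P3.

```bash
python3 - <<'E'
from h import *
pick_place((.5554,.2992,-81),115,(.4823,-.4237,-107.8),'b1.png')
m=cams.camera_model('wrist'); p=np.array([.4823,-.4237]); a=np.radians(-107.8); d=np.array([np.cos(a),np.sin(a)])
print('plate',proj(m,[*p,.004]),'cap',proj(m,[*p,.084]),'tip',proj(m,[*(p+.087*d),.004]),'mouth',proj(m,[*(p+.052*d),.046]))
E
```

```text
t 41.2 [0.5554 0.2992 0.0554] [180.  -0. 115.] F [-1.7 -0.7  4.7] w 0.0390 ff 50.1
t 42.9 [0.555  0.2991 0.2392] [-179.9    0.   115. ] F [-0.2 -0.2 -3.8] w 0.0390 ff 50.6
t 49.7 [ 0.4824 -0.4241  0.0544] [180.    0.   88.2] F [-0.7  1.   0.2] w 0.0388 ff 50.9
t 52.0 [ 0.4821 -0.4234  0.2493] [-179.9   -0.    88.2] F [ 1.  -0.1  0.3] w 0.0748 ff 0.0
plate [274.46683299 177.74999865] cap [274.3184965  194.39051854] tip [254.01850083 248.02610749] mouth [260.5208355  232.98180522]
```

View pics/b1.png

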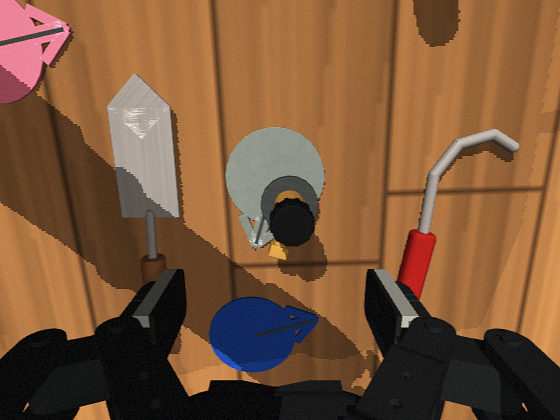

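View pics/t_b1.png

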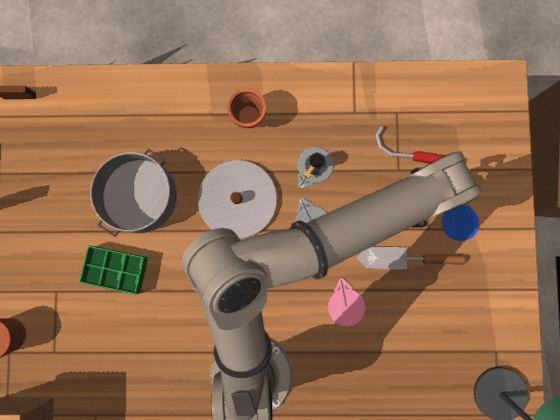

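Head A stands correctly on P1 and the tub is empty. Head B is off centre: its cap is at (292,222) where (274,194) was expected, so it was knocked after release. I measure it here, regrasp and re-place it.

```bash
python3 - <<'E'
from h import *
arm.sleep(.5); im,m=snap('wrist','b2.png')
c,s=capfit(im,m,292,222,.088); print('blob',c,s)
cap=ray(m,*c,.080)[:2]; foot=ray(m,290,205,.014)[:2]; mo=ray(m,277.5,252,.040)[:2]
d=mo-cap; yaw=np.degrees(np.arctan2(d[1],d[0])); print(cap,foot,yaw,np.hypot(*d))
for y in(yaw-10,yaw,yaw+10):
    a=np.radians(y); e=np.array([np.cos(a),np.sin(a)]); n=np.array([-e[1],e[0]])
    print(round(y,1),[proj(m,[*(cap+.052*e+k*.01*n),z]).round(1).tolist() for k,z in((-1,.046),(1,.046),(1,.03),(-1,.03))])
cv2.imwrite('pics/b2c.png',cv2.resize(im[160:280,220:340,::-1],(600,600),interpolation=cv2.INTER_CUBIC))
E
```

```text
blob [291.18080094 221.33156655] [ 269  198   45   48 1698]
[ 0.49739902 -0.45114044] [ 0.49898527 -0.45327941] -106.30677982525684 0.04881330598786467
-116.3 [[260.0, 250.6], [277.3, 257.9], [277.2, 252.0], [260.6, 245.0]]
-106.3 [[267.6, 254.7], [285.9, 259.1], [285.5, 253.2], [267.9, 249.0]]
-96.3 [[275.8, 257.5], [294.6, 258.9], [293.8, 253.0], [275.8, 251.7]]
```

View pics/b2c.png

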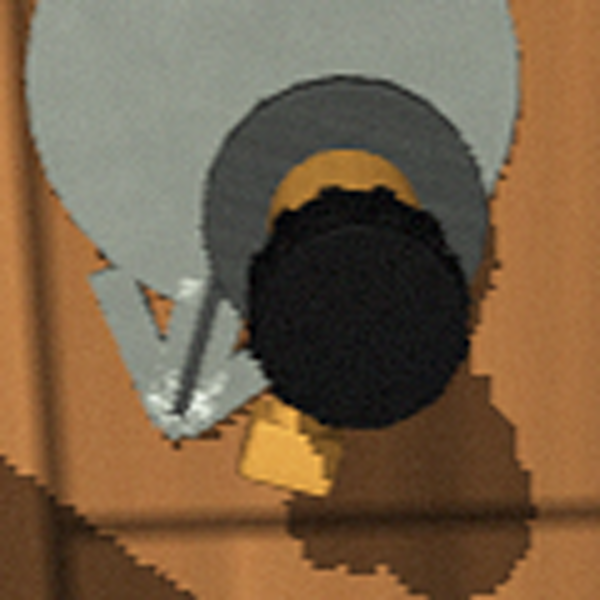

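The mouth edge, (240,472)–(330,496) in the crop, matches a yaw of -106.3°, and the head stands at about (.498,-.452). Re-placing it.

```bash
python3 - <<'E'
from h import *
h=(.498,-.4518,-106.3); p=(.4823,-.4237,-107.8)
y=go([h[0],h[1],.2],88)
arm.movel([h[0],h[1],.056],vel=.1); jaws.set_gripper(0.,50); st()
arm.movel([h[0],h[1],.12],vel=.1); go([p[0],p[1],.12],y+p[2]-h[2],free=False)
arm.movel([p[0],p[1],.070],vel=.08); z=.070; arm.sleep(.2); f0=arm.read_state()['force'][2]
while z>.052:
    z-=.002; arm.movel([p[0],p[1],z],vel=.02)
    if arm.read_state()['force'][2]-f0>4: break
st(); jaws.set_gripper(.075); arm.movel([p[0],p[1],.25],vel=.12); arm.sleep(.3); st()
im,m=snap('wrist','b3.png'); a=np.radians(p[2]); d=np.array([np.cos(a),np.sin(a)])
print('cap',proj(m,[p[0],p[1],.08]),'mouth',proj(m,[p[0]+.052*d[0],p[1]+.052*d[1],.046]))
print(capfit(im,m,274,194,.08))
go([.52,.04,.30],150); arm.sleep(.3); im2,m2=snap('wrist','l3.png'); top,mt=snap('top','top3.png'); sc,_=snap('scene','sc3.png')
cv2.imwrite('pics/c3.png',cv2.resize(np.vstack([np.hstack([im,im2]),np.hstack([top,sc])])[:,:,::-1],(800,600),interpolation=cv2.INTER_AREA))
hsv=cv2.cvtColor(im2,cv2.COLOR_RGB2HSV)
print('knob exp',proj(m2,[.52,.04,.06]),[(np.round(e['extent']).tolist(),round(e['p'],2)) for e in search_frame('wrist','lid')])
E
```

```text
t 55.0 [ 0.4978 -0.4521  0.0564] [180.   0.  88.] F [-1.4  0.1  3.7] w 0.0385 ff 50.1
t 58.7 [ 0.4824 -0.4241  0.0565] [180.    0.   86.5] F [-1.6  1.2  1.9] w 0.0385 ff 51.2
t 61.2 [ 0.4822 -0.4237  0.2498] [-180.    -0.    86.5] F [-0.6  0.3  0.5] w 0.0747 ff 0.0
cap [274.13798913 193.04704749] mouth [261.7913805  233.02118294]
(array([274.12383721, 193.19186047]), array([ 252,  170,   45,   48, 1720], dtype=int32))
knob exp [274.07772977 176.86301439] [([176.0, 64.0, 194.0, 196.0], 0.7), ([49.0, 161.0, 102.0, 89.0], 0.56)]
```

View pics/c3.png

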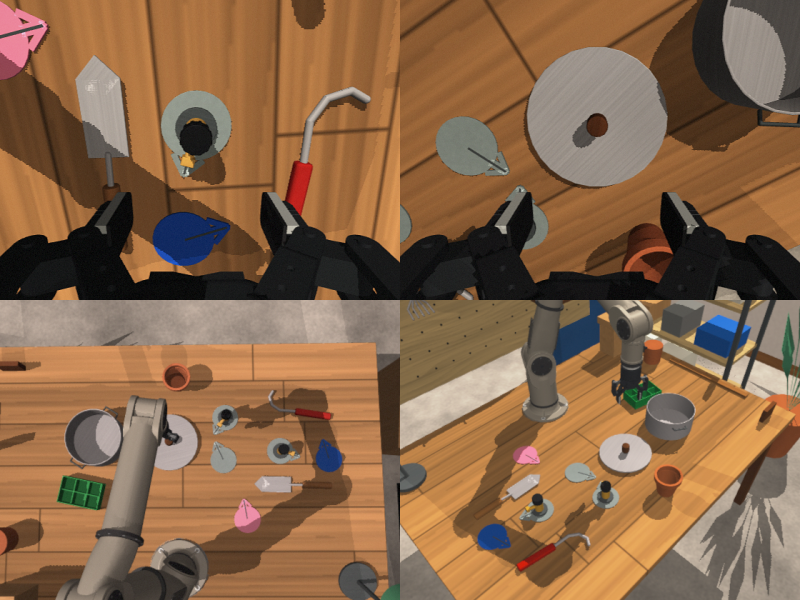

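Head B is now centred on P3: its cap is measured at (274.1,193.2), against an expected (274.1,193.0). Head A and the lid are where I left them, and the knob in the wrist picture is at about (276,175). Now the lid goes back.

```bash
python3 - <<'E'
from h import *
arm.movel([.52,.04,.12]); arm.movel([.52,.04,.0275],vel=.08); jaws.set_gripper(0.,80); st()
arm.movel([.52,.04,.26],vel=.12); x,y=.5347,.3413
arm.movel([x,y,.26],vel=.15); arm.movel([x,y,.145],vel=.1); arm.sleep(.3); f0=st()['force'][2]; z=.145
while z>.114:
    z-=.002 if z>.125 else .001; arm.movel([x,y,z],vel=.03); s=arm.read_state(); f=s['force'][2]-f0
    if f>18: break
arm.sleep(.3); st()
E
```

```text
t 66.6 [0.5202 0.0402 0.0281] [179.9  -0.  150. ] F [-2.5  1.   6.6] w 0.0321 ff 78.8
t 72.5 [0.5348 0.3414 0.1453] [180.   0. 150.] F [ 0.3  0.6 -3.3] w 0.0321 ff 79.5
t 76.5 [0.5349 0.3412 0.1221] [ 1.799e+02 -1.000e-01  1.500e+02] F [-7.5 -2.4 15.7] w 0.0321 ff 81.1
```

```bash
python3 - <<'E'
from h import *
x,y=.5347,.3413
jaws.set_gripper(.085); arm.movel([x,y,.22],vel=.1); jaws.set_gripper(0.,40); arm.sleep(.2); f0=st()['force'][2]
arm.movel([x,y,.165],vel=.1); z=.165
while z>.145:
    z-=.001; arm.movel([x,y,z],vel=.02)
    if arm.read_state()['force'][2]-f0>15: break
arm.sleep(.3); st()
arm.movel([x,y,.25],vel=.1); jaws.set_gripper(.085); go([x,y,.36],150); arm.sleep(.3); im,m=snap('wrist','e1.png'); st()
hsv=cv2.cvtColor(im,cv2.COLOR_RGB2HSV)
mask=((hsv[:,:,1]<50)&(hsv[:,:,2]>90)).astype(np.uint8)*255; mask[275:]=0
cs,_=cv2.findContours(mask,cv2.RETR_EXTERNAL,cv2.CHAIN_APPROX_NONE);c=max(cs,key=cv2.contourArea)
P=np.float32([ray(m,*q[0],.112)[:2] for q in cv2.convexHull(c)]);print(cv2.fitEllipse(P))
go([.45,.2,.40],150); arm.sleep(.3)
top,_=snap('top'); sc,_=snap('scene')
cv2.imwrite('pics/e2.png',cv2.resize(np.vstack([np.hstack([im,top]),np.hstack([sc,cv2.resize(sc[90:300,100:380],(560,420))])])[:,:,::-1],(800,600),interpolation=cv2.INTER_AREA))
E
```

```text
t 79.2 [0.5347 0.3413 0.22  ] [180.   0. 150.] F [ 0.6 -0.2  0.6] w 0.0004 ff 0.0
t 83.5 [0.535  0.3415 0.1541] [ 1.799e+02 -1.000e-01  1.500e+02] F [-5.  -2.4 18.1] w -0.0003 ff 8.8
t 86.2 [0.5343 0.3413 0.3591] [-179.9   -0.   150. ] F [-0.   0.1  0.8] w 0.0850 ff 0.0
((0.5356033444404602, 0.3420554995536804), (0.235457181930542, 0.23588794469833374), 36.670692443847656)
```

View pics/e2.png

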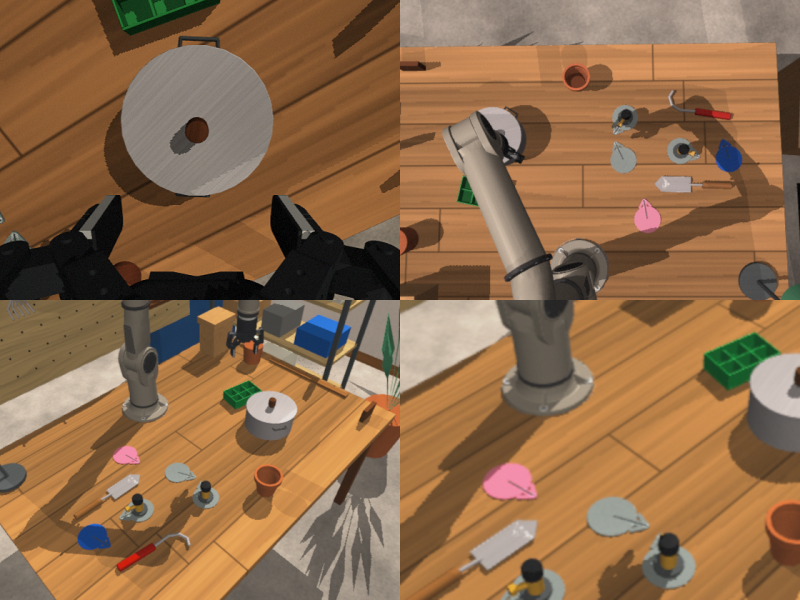

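The lid is level and home: the knob top sits at 0.154 m and the lid is centred within about 1 mm. Both heads stand on their grey plates, and the arm is clear of everything.

```bash
python3 -c "
from h import *
print(arm.hand_in())"
```

```text
the job is handed in; nothing more can be done
None
```

I handed the job in at about 90 s of the 210 s limit; no verdict came back. Both sprinkler heads in the tub stand centred on their own grey plates with nozzles along the arrows (one was knocked off centre after its first placing and re-placed), and the lid is back on the tub, pressed fully home and level.

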